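# Hook the jar out from under the wall cupboard

### The arm

A 6-joint arm with a two-finger parallel gripper is mounted at the origin on a cart in front of the work surface, level with it; the furniture and walls round the work are solid. World frame = base frame: x ahead of the robot, y to its left, z up, the work surface at z = 0. Lengths are in m, angles in rad, forces in N, time in s.
With the tool pointing down it reaches from about 0.3 to 1 m from the base axis. Payload 5.1 kg.
Tool frame: the origin (TCP) lies midway between the tips of the shut fingers; the grasp point (between the pads) lies 19 mm behind it; z points along the fingers, y is the line along which they close (so a half turn about z gives the same grasp; the last joint's range is limited). The gripper opens to 95 mm and grips with 3 to 60 N. Pads are 20 mm wide; open, the fingers measure 119 mm over their backs; the gripper's body (75 mm by 180 mm) begins 59 mm behind the grasp point.
Start: joints at [1.032, 0.124, 1.65, -0, 1.367, -0.083], TCP at [0.286, 0.584, 0.215] pointing down, gripper open.
Joint ranges: [-2.61, 2.61], [-1.02, 2.33], [0.03, 2.71], [-1.35, 4.49], [0.32, 2.68], [-2.91, 2.91]. Speed limits (rad/s): [2.57, 2.57, 3.14, 3.14, 3.14, 3.14].

### API

Orientations are given as [roll, pitch, yaw] about the fixed x, y, z axes, in that order (R = Rz(yaw) Ry(pitch) Rx(roll)).
In Python, from station import sensors, viewer, job gives the robot as it stands.
- The arm moves only by the tool step_arm, never from a script. Its argument "series" is a list that holds one entry, the list of rows, each a list of 6 numbers: the shift along the tool's x, y, z scaled (see below), then the turn, a rotation vector about the tool's x, y, z scaled (see below). A call has exactly 5 rows; each row is the pose to reach, as a shift and turn from the pose commanded when the call began, along the tool's axes at that moment; what a row does not reach only later rows make up. The controller multiplies each number of a shift by 500 mm and each number of a turn by 2 rad. A row lasts 1/8 s, in which the tool goes at most 62.5 mm and 10.7 degrees, less where a joint would pass 70% of its speed; a pose out of reach is approached as far as the arm can. A call with a number of a shift or a turn outside -1 to 1 is refused whole. A call with a gripper value outside its range is refused whole. "jaw" is the opening, from 0 (shut) to 1 (fully open), set as the call begins (left out, the last holds). The fingers move at their own pace and stop on an object; "force" is the grip in N (left out, the last holds). Time passes only in rows, so rows that repeat a pose let the fingers close, or fill a call up. It gives the time, the measured TCP pose, the force, the opening and the grip force at its end, in the units of the state.
- sensors.get_obs(): the state, without advancing time (a new reading comes with each control period).
- viewer.grab_frame(name): name is "scene" or "top" or "wrist"; returns a dict with "pixels" (384x512x3 uint8, red, green, blue), "range_z" (384x512 float32, m along the optical axis (not along the pixel's ray), 0 where there is no reading), "vertical_fov" (degrees; the focal length in pixels is half the picture's height over the tangent of half this angle, whatever the lens; pixels are square), "cx", "cy" (the principal point, pixels), "xyz" and "rotation" of the camera in the world. Camera axes: x right, y down, z forward; pixel columns grow to the right and rows downward; lengths in m; the calibration is good to about 2 mm. A picture is of the moment at which its call begins.
- job.hand_in(): hands the job in; it is judged then, once.
The state is a dict: "clock": time; "joints": joint angles; "joint_velocities": joint speeds; "effort": joint torques, N m; "position": TCP position; "ee_rot": TCP orientation; "ft_force": force on the tool from outside, world axes, zero at the start; "ft_torque": the same for the moment, N m; "grip_width": opening from 0.0 (shut) to 1.0 (fully open); "gripper_force": force on a finger pad.
Only numpy, scipy, OpenCV 4.12 (cv2) and the standard library are available. Lean on these libraries where they do the work, as an engineer would, in place of code of your own. Each camera call takes 0.05 s, during which the arm holds its last target. There are 200 camera calls.

### The job

The jar with the yellow lid stands too far back under the wall cupboards. Pick up the wire pull hook by its wooden handle, lower its bow round the jar from above and drag the jar forward along the worktop until its foot is wholly on the round blue mat; then lay the hook flat on the worktop, clear of the jar, and let go. Move the jar with the hook only: keep the gripper off it, keep it upright, and leave the slim spice jar beside it where it stands.

Things in the scene. Friction and masses are not known exactly. Their poses are not given: they have to be found in the camera images.
- pull_hook: Pull hook, 160 g, lying flat. Origin: underside of the wooden handle's middle; x along the handle to the bow, y to the bow's side, z up. Handle 90 x 20 x 30 high: grip across y. Steel wire 12 thick (z 0 to 12) runs at y 0 to x 115, then a half circle, 54 inside and 66 outside radius, about x 115, y 60 round its far side (x 175), ending in a 16 mm red ball at x 98, y 122. Open towards the handle.
- bow (a point): Centre of the bow's half circle, a point fixed to the hook at x 115, y 60, z 6 mm of its frame. A jar dragged by the bow rests against the wire with its axis about 17 mm behind this point, opposite to the way it is being drawn.
- jar: The jar with a yellow lid to be fetched, closed, loose, upright, round, 73 mm in diameter, 91 mm high. Origin: centre of its underside; z up. Slides on the worktop without catching.
- mat: Round blue mat, 150 mm in diameter, about 1 mm thin, fixed; its edge does not catch sliding things. Origin: its centre, on the worktop; z up.
- spice_jar: Slim spice jar with a dark lid, loose, 41 mm in diameter, 105 mm high, 0.12 to 0.23 m to the left or right of the yellow-lidded jar; to be left alone. Origin: centre of its underside; z up.

How it is judged:
On the way, in this order (a step that is already met when the one before it is completed fails the run):
1. the hook's bow is lowered round the jar where it stands (horizontal distance between bow and jar below 0.035 m and height (world z) of bow below 0.07 m and distance of jar from where it was at the start of the episode below 0.05 m), for 0.1 s.
2. the jar is drawn onto the mat in the bow (horizontal distance between jar and mat below 0.042 m and horizontal distance between bow and jar below 0.035 m and height (world z) of bow below 0.07 m), for 0.1 s.
At the end, for the whole second after the job is handed in: The jar stands upright and still with its foot wholly on the mat (its axis within 42 mm of the mat's centre), the hook lies flat and still on the worktop without touching the jar, and the spice jar stands within 30 mm of where it stood (horizontal distance between jar and mat below 0.042 m and angle between each of jar, pull_hook, spice_jar's own z axis and vertical below 0.1 rad and height (world z) of each of jar, pull_hook below 0.01 m and linear speed of each of jar, pull_hook below 0.02 m/s and contact force between pull_hook and jar below 0.05 N and distance of spice_jar from where it was at the start of the episode below 0.03 m).
It fails at once if the gripper or arm touches the jar (contact force between any of the fingers, the arm and jar above 0.5 N).
It fails at once if the jar is tipped or lifted (angle between jar's own z axis and vertical above 0.35 rad or height (world z) of jar above 0.03 m).
It fails at once if the spice jar is shifted or knocked over (distance of spice_jar from where it was at the start of the episode above 0.03 m or angle between spice_jar's own z axis and vertical above 0.35 rad).
It also fails if it takes over 59 s, if anything falls off the work surface, if the arm or the gripper's body presses on something with over 40 N, if the wrist force passes 120 N, or if a joint passes its speed limit or range.

## Working session

There is one attempt and no reset: what is moved stays moved. The work goes in short steps, Python scripts to look and compute and a tool call to move; the robot and the scene stay as the last step left them, time stands still between calls to the robot, and variables do not carry over. Pictures are saved under pics/ and viewed, at most 10 in all, crops included, and the job is handed in when it is done.

Besides the shell and the picture viewer there is one more tool, called after "Call:" as a command line: name --argument value ..., lists and objects as JSON in quotes. step_arm: Moves the arm, as the interface text tells. Its arguments: {"type":"object","properties":{"series":{"type":"array"},"jaw":{"type":"number"},"force":{"type":"number"}},"required":["series"]}

```bash
mkdir -p pics; cat > h.py <<'E'
import numpy as np,cv2
from station import sensors,viewer,job
def grab(n,save=None):
    f=viewer.grab_frame(n)
    if save: cv2.imwrite('pics/'+save,f['pixels'][:,:,::-1])
    return f
def world(f):
    h,w=f['range_z'].shape
    fl=h/2/np.tan(np.radians(f['vertical_fov'])/2)
    u,v=np.meshgrid(np.arange(w),np.arange(h))
    d=np.stack([(u-f['cx'])/fl,(v-f['cy'])/fl,np.ones((h,w))],-1)
    R=np.array(f['rotation']); 
    return (d*f['range_z'][...,None])@R.T+np.array(f['xyz'])
def ray(f,u,v,z):
    fl=f['pixels'].shape[0]/2/np.tan(np.radians(f['vertical_fov'])/2)
    d=np.array(f['rotation'])@np.array([(u-f['cx'])/fl,(v-f['cy'])/fl,1]); o=np.array(f['xyz'])
    return o+d*(z-o[2])/d[2]
E
python3 - <<'E'
from h import *
for n in('scene','top'):
    f=grab(n,n+'0.png');print(n,f['xyz'],f['rotation'],f['vertical_fov'],f['cx'],f['cy'])
print(sensors.get_obs())
E
```

```text
scene [ 0.21089259 -0.76906069  0.61927305] [-2.17148053 -0.01299709 -0.44655284] 45.29811949165542 257.6011865270986 194.90784363794657
top [ 0.51459947 -0.00841955  1.09889874] [-3.08777082 -0.02710771 -1.5638923 ] 47.13719136089749 252.74214280795923 194.81308084482808
{'clock': 0.1, 'joints': array([ 1.03240669e+00,  1.24443589e-01,  1.65152095e+00, -1.42889850e-06,
        1.36746717e+00, -8.26185494e-02]), 'joint_velocities': array([-3.50786177e-04,  9.38914840e-06, -2.24972054e-03, -5.48253024e-05,
       -4.91594630e-04,  9.26195734e-04]), 'effort': array([ 2.35996713e-04, -4.18882763e+01, -3.61095750e+01,  7.75979832e-02,
        4.62184672e-02, -6.44130296e-05]), 'position': array([0.28584696, 0.58314376, 0.2135173 ]), 'ee_rot': array([-3.13975975e+00, -1.50373396e-04,  2.68582172e+00]), 'ft_force': array([0.64541458, 0.26492306, 0.42321998]), 'ft_torque': array([ 0.00621966,  0.01454496, -0.03211612]), 'gripper_force': 0.0, 'grip_width': 1.0003051672246417}
```

View pics/scene0.png

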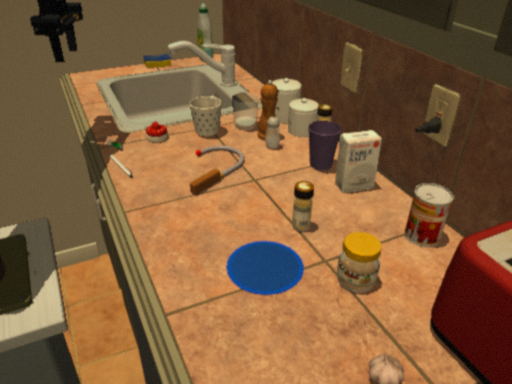

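View pics/top0.png

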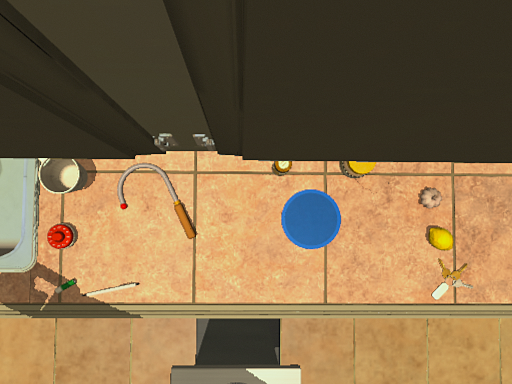

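The pictures show the hook's handle at about (185,220) in top, its bow at (148,185) and its ball at (124,206). The mat is at (311,219), the spice jar at (283,167), and the yellow lid at (362,166) in top and (361,247) in scene.

```bash
cat >> h.py <<'E'
from scipy.spatial.transform import Rotation as Ro
_g=grab
def grab(n,save=None):
    f=_g(n,save); f['rotation']=Ro.from_euler('xyz',f['rotation']).as_matrix(); return f
def mask(f,lo,hi,box=None):
    m=cv2.inRange(cv2.cvtColor(f['pixels'],cv2.COLOR_RGB2HSV),np.array(lo),np.array(hi))
    if box: 
        k=np.zeros_like(m);x0,y0,x1,y1=box;k[y0:y1,x0:x1]=1;m=m*k
    return m
def tab(f): # top-view: measure
    pass
E
python3 - <<'E'
from h import *
t=grab('top');s=grab('scene');W=world(t);S=world(s)
print('table',W[250,250],S[230,180]); 
m=mask(t,(100,120,60),(130,255,255),(260,170,360,260));v,u=np.nonzero(m);print('mat',ray(t,u.mean(),v.mean(),.001),m.sum()/255)
m=mask(s,(100,120,60),(130,255,255),(210,230,320,300));v,u=np.nonzero(m);p=S[v,u];print('mat s',p.mean(0))
# handle
m=mask(t,(5,120,40),(22,255,230),(165,195,202,242))&(((W[...,2]>.02)*255).astype(np.uint8));v,u=np.nonzero(m);p=W[v,u];print('handle',p.mean(0),len(p),cv2.minAreaRect(p[:,:2].astype(np.float32)))
m=((W[...,2]>.005)&(W[...,2]<.05)).astype(np.uint8);m[:, :112]=0;m[:,202:]=0;m[:160]=0;m[245:]=0
v,u=np.nonzero(m);p=W[v,u];print('hookall',len(p));
m=mask(t,(0,170,80),(8,255,255),(112,195,135,215))|mask(t,(172,170,80),(180,255,255),(112,195,135,215));v,u=np.nonzero(m);print('ball',ray(t,u.mean(),v.mean(),.01),len(u),W[v,u].mean(0))
# lids from scene
for nm,lo,hi,box in(('jar',(20,130,100),(35,255,255),(335,225,390,265)),):
    m=mask(s,lo,hi,box);v,u=np.nonzero(m);p=S[v,u];q=p[p[:,2]>p[:,2].max()-.006];print(nm,len(u),p[:,2].max(),q.mean(0),cv2.minEnclosingCircle(q[:,:2].astype(np.float32)))
for nm,box,zr in(('jar',(330,225,390,300),(.01,.12)),('spice',(285,170,322,235),(.01,.13))):
    x0,y0,x1,y1=box;p=S[y0:y1,x0:x1].reshape(-1,3);p=p[(p[:,2]>zr[0])&(p[:,2]<zr[1])]
    print(nm,p.min(0),p.max(0))
    q=p[p[:,2]>p[:,2].max()-.008];print(q.mean(0),cv2.minEnclosingCircle(q[:,:2].astype(np.float32)))
print('cup',W[140:165:4,300],W[60,350])
E
```

```text
table [ 0.43650893 -0.03199269 -0.00247745] [ 0.39984289 -0.01048995  0.00195781]
mat [ 0.51503109 -0.18341012  0.001     ] 2741.0
mat s [ 0.51187059 -0.19040619  0.00461752]
handle [0.50885675 0.12688291 0.03981122] 316 ((0.5301426649093628, 0.07413022220134735), (0.08909615129232407, 0.14242927730083466), 21.364604949951172)
hookall 959
ball [0.54356921 0.28054929 0.01      ] 29 [0.54347817 0.27965172 0.01334608]
jar 812 0.6192730458054955 [ 0.21089259 -0.76906069  0.61927305] ((0.21089258790016174, -0.7690606713294983), 9.999999747378752e-05)
jar [ 0.61531872 -0.32754075  0.01008625] [ 0.68626821 -0.25722367  0.09575998]
[ 0.65072771 -0.29207851  0.09243684] ((0.6532794237136841, -0.29012662172317505), 0.0343918576836586)
spice [ 0.61921672 -0.12732215  0.01014311] [ 0.66015532 -0.08634969  0.11028914]
[ 0.63913793 -0.10736109  0.10630467] ((0.6405648589134216, -0.10516320914030075), 0.020735718309879303)
cup [[ 5.91058227e-01 -6.51984316e-02  6.76815072e-01]
 [ 5.91448827e-01 -6.85691773e-02  6.51791723e-01]
 [ 5.91337057e-01 -7.19048359e-02  6.27032950e-01]
 [ 5.91160165e-01 -7.55819365e-02  5.99740281e-01]
 [ 5.91240200e-01 -7.99661247e-02  5.67196977e-01]
 [ 5.91183601e-01 -8.48092506e-02  5.31248228e-01]
 [ 6.52701280e-01 -1.56285226e-01  1.95007208e-04]] [ 0.59120717 -0.06036481  0.89204514]
```

```bash
cat >> h.py <<'E'
def plan(p,yaw,verbose=True):
    "shift/turn numbers in tool axes from the present pose to TCP p, tool down at yaw (deg)"
    o=sensors.get_obs();R=Ro.from_euler('xyz',o['ee_rot']);T=Ro.from_euler('xyz',[np.pi,0,np.radians(yaw)])
    d=R.inv().apply(np.array(p)-o['position']);w=(R.inv()*T).as_rotvec()
    print('t',round(o['clock'],2),'pos',o['position'].round(4),'rot',o['ee_rot'].round(3),'| shift',(d/.5).round(4),'turn',(w/2).round(4),'f',o['ft_force'].round(1))
E
python3 -c "
from h import *
plan([.505,.128,.25],204)
t=grab('top');W=world(t)
s=grab('scene');S=world(s)
for y in range(-60,-5,1):
  pass
# obstacles near the jar, heights 0.02..0.4
p=S.reshape(-1,3);p=p[(p[:,2]>.02)&(p[:,2]<.4)&(p[:,0]>.35)&(p[:,0]<.9)&(p[:,1]<.1)&(p[:,1]>-.6)]
c=np.unique((p[:,:2]/.05).round().astype(int),axis=0,return_counts=True)
print([( (a*.05).round(2).tolist(),int(n)) for a,n in zip(*c) if n>15])
"
```

```text
t 0.2 pos [0.2859 0.5833 0.2139] rot [-3.14  -0.     2.686] | shift [-0.7942 -0.6249 -0.0716] turn [-6.000e-04 -3.000e-04 -4.373e-01] f [ 0.2  0.5 -0.8]
[([0.55, -0.5], 530), ([0.55, -0.45], 177), ([0.6, -0.5], 127), ([0.6, -0.3], 457), ([0.6, -0.25], 31), ([0.6, -0.1], 205), ([0.65, -0.35], 61), ([0.65, -0.3], 1175), ([0.65, -0.25], 157), ([0.65, -0.15], 32), ([0.65, -0.1], 570), ([0.7, -0.6], 107), ([0.7, -0.55], 2383), ([0.7, -0.5], 3480), ([0.7, -0.45], 2422), ([0.7, -0.4], 29), ([0.7, -0.3], 85), ([0.75, -0.5], 195), ([0.75, -0.45], 685), ([0.8, -0.45], 243), ([0.8, -0.25], 315), ([0.8, -0.05], 675), ([0.8, 0.0], 376), ([0.8, 0.05], 386), ([0.8, 0.1], 275), ([0.85, -0.3], 183), ([0.85, -0.25], 1120), ([0.85, -0.2], 195), ([0.85, -0.05], 917), ([0.85, 0.0], 110), ([0.85, 0.05], 112), ([0.85, 0.1], 32), ([0.9, -0.25], 154), ([0.9, -0.2], 46), ([0.9, -0.15], 75), ([0.9, -0.05], 31)]
```

Call:
step_arm --series '[[[-0.11,-0.09,-0.07,0,0,-0.09],[-0.22,-0.175,-0.07,0,0,-0.18],[-0.33,-0.26,-0.07,0,0,-0.27],[-0.43,-0.34,-0.07,0,0,-0.36],[-0.53,-0.42,-0.07,0,0,-0.437]]]'

```text
clock: 0.92
position: [0.4149, 0.3137, 0.2498]
ee_rot: [3.142, 0.001, -2.723]
ft_force: [0.6, 0.5, -0.1]
grip_width: 1.001
gripper_force: 0.0
```

```bash
python3 -c "
from h import *
plan([.505,.128,.25],204)"
```

```text
t 0.93 pos [0.4149 0.3137 0.2498] rot [ 3.142e+00  1.000e-03 -2.723e+00] | shift [-1.380e-02 -4.125e-01 -4.000e-04] turn [ 0.      0.0004 -0.0003] f [ 0.6  0.5 -0.1]
```

Call:
step_arm --series '[[[-0.004,-0.11,0,0,0,0],[-0.008,-0.22,0,0,0,0],[-0.012,-0.32,0,0,0,0],[-0.014,-0.4,0,0,0,0],[-0.014,-0.412,0,0,0,0]]]'

```text
clock: 1.55
position: [0.5041, 0.1275, 0.2496]
ee_rot: [-3.142, -0.0, -2.733]
ft_force: [-0.2, 0.0, -0.5]
grip_width: 1.0
gripper_force: 0.0
```

```bash
python3 -c "
from h import *
f=grab('wrist','w1.png');print(f['xyz'],f['rotation'])"
```

```text
[0.43734245 0.09769163 0.419183  ] [[-3.97970288e-01  8.85708965e-01  2.39038236e-01]
 [ 9.17398062e-01  3.84412939e-01  1.02992664e-01]
 [-6.67865052e-04  2.60281235e-01 -9.65532616e-01]]
```

View pics/w1.png

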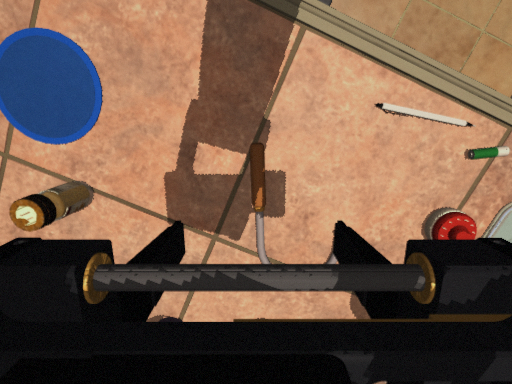

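The wrist view shows the brown handle running from (257,143) to (258,210), with the wire going down from it between the fingers. It lies almost along the tool's x axis.

```bash
cat >> h.py <<'E'
def handle(f,box,z=.03):
    hsv=cv2.cvtColor(f['pixels'],cv2.COLOR_RGB2HSV)
    m=cv2.inRange(hsv,np.array((5,150,30)),np.array((20,255,190)));k=np.zeros_like(m);x0,y0,x1,y1=box;k[y0:y1,x0:x1]=1;m*=k
    n,l,st,c=cv2.connectedComponentsWithStats(m);i=1+st[1:,4].argmax();v,u=np.nonzero(l==i)
    r=cv2.minAreaRect(np.stack([u,v],1).astype(np.float32));b=cv2.boxPoints(r)
    P=np.array([ray(f,*q,z)[:2] for q in b]);c=P.mean(0)
    e=[P[1]-P[0],P[2]-P[1]];e=max(e,key=np.linalg.norm)
    return st[i],r,c,np.degrees(np.arctan2(e[1],e[0])),[np.linalg.norm(P[1]-P[0]),np.linalg.norm(P[2]-P[1])]
E
python3 -c "
from h import *
f=grab('wrist');print(handle(f,(235,130,285,216)))
# wire below the handle: gray
hsv=cv2.cvtColor(f['pixels'],cv2.COLOR_RGB2HSV)
for v in range(212,240,4):
    r=hsv[v,240:285];print(v,[int(x) for x in 240+np.nonzero(r[:,1]<90)[0]])
W=world(f)
for v in (150,170,190,200):print(W[v,257])
print(W[175,240:275:3,2].round(3),ray(f,257,175,.03))
"
```

```text
(array([249, 142,  16,  70, 902], dtype=int32), ((257.0591125488281, 176.47763061523438), (69.14471435546875, 14.30855941772461), 87.70938873291016), array([0.50996651, 0.12716745]), np.float64(26.04653621901842), [np.float64(0.019051079280349683), np.float64(0.09663930350485796)])
212 [255, 256, 257, 258, 259, 260, 261, 262]
216 [255, 256, 257, 258, 259, 260, 261, 262]
220 [256, 257, 258, 259, 260, 261, 262]
224 [256, 257, 258, 259, 260, 261, 262, 263]
228 [256, 257, 258, 259, 260, 261, 262, 263]
232 [256, 257, 258, 259, 260, 261, 262, 263]
236 [256, 257, 258, 259, 260, 261, 262, 263]
[0.47558694 0.11211682 0.02897357]
[0.50046971 0.12289786 0.02934072]
[0.5261202  0.13401484 0.03019542]
[0.53947552 0.13979738 0.02982412]
[-0.001 -0.    -0.001  0.001  0.029  0.029  0.031  0.029  0.025 -0.001
 -0.002 -0.001] [0.50672448 0.12561183 0.03      ]
```

```bash
python3 -c "
from h import *
plan([.508,.1265,.005],205.5)"
```

```text
t 1.65 pos [0.5035 0.1291 0.2495] rot [ 3.141 -0.    -2.731] | shift [-0.0063 -0.0086  0.489 ] turn [ 0.0002 -0.0001 -0.017 ] f [ 0.4 -1.3 -0.5]
```

Call:
step_arm --series '[[[-0.003,-0.004,0.11,0,0,-0.01],[-0.006,-0.006,0.22,0,0,-0.015],[-0.007,-0.006,0.32,0,0,-0.015],[-0.007,-0.006,0.42,0,0,-0.015],[-0.007,-0.006,0.488,0,0,-0.015]]]' --jaw 1

```text
clock: 2.28
position: [0.5058, 0.1294, 0.0031]
ee_rot: [3.14, -0.003, -2.697]
ft_force: [-0.4, 0.7, -0.0]
grip_width: 0.998
gripper_force: 0.0
```

Call:
step_arm --series '[[[0,0,0,0,0,0],[0,0,0,0,0,0],[0,0,0,0,0,0],[0,0,0,0,0,0],[0,0,0,0,0,0]]]' --jaw 0 --force 45

```text
clock: 2.9
position: [0.508, 0.1281, 0.0061]
ee_rot: [-3.141, 0.001, -2.699]
ft_force: [0.6, -1.0, 0.6]
grip_width: 0.528
gripper_force: 0.0
```

```bash
python3 -c "
from h import *
o=sensors.get_obs();print(o['grip_width'],o['gripper_force'])
plan([.508,.1265,.15],205.5);f=grab('scene','s2.png')"
```

```text
0.5284368631676748 0.0
t 2.9 pos [0.508  0.1281 0.0061] rot [-3.141e+00  1.000e-03 -2.699e+00] | shift [ 0.0012 -0.0029 -0.2879] turn [-0.0001  0.0004 -0.0014] f [ 0.6 -1.   0.6]
```

Still closing.

Call:
step_arm --series '[[[0,0,0,0,0,0],[0,0,0,0,0,0],[0,0,0,0,0,0],[0,0,0,0,0,0],[0,0,0,0,0,0]]]'

```text
clock: 3.58
position: [0.5078, 0.128, 0.0055]
ee_rot: [-3.142, -0.0, -2.699]
ft_force: [0.3, -0.2, 0.2]
grip_width: 0.21
gripper_force: 45.0
```

Call:
step_arm --series '[[[0,0,0,0,0,0],[0,0,-0.02,0,0,0],[0,0,-0.1,0,0,0],[0,0,-0.2,0,0,0],[0,0,-0.3,0,0,0]]]'

```text
clock: 4.2
position: [0.5073, 0.128, 0.1572]
ee_rot: [3.141, -0.0, -2.699]
ft_force: [0.6, -0.2, -1.3]
grip_width: 0.205
gripper_force: 45.0
```

```bash
python3 -c "
from h import *
o=sensors.get_obs();print(o['grip_width'],o['gripper_force'])
# target: hook yaw -37; handle such that bow over jar
jar=np.array([.651,-.292]);a=np.radians(-37);R=np.array([[np.cos(a),-np.sin(a)],[np.sin(a),np.cos(a)]])
h=jar-R@[.115,.06];print(h);plan([*h,.16],143)
f=grab('wrist','w3.png');t=grab('top')
W=world(f);print(W[340:384:8,200:320:30,2].round(2))
m=mask(t,(0,170,80),(8,255,255))|mask(t,(172,170,80),(180,255,255))
n,l,st,c=cv2.connectedComponentsWithStats(m)
for i in range(1,n):
  if st[i,4]>8: print(c[i],st[i,4],ray(t,*c[i],.16))
"
```

```text
0.20483619694014393 44.999826550483704
[ 0.52304801 -0.2707094 ]
t 4.2 pos [0.5073 0.128  0.1572] rot [ 3.141 -0.    -2.699] | shift [ 0.3129 -0.7342 -0.0056] turn [-0.000e+00 -3.000e-04  5.441e-01] f [ 0.6 -0.2 -1.3]
[[0.27 0.27 0.27 0.27]
 [0.27 0.28 0.28 0.28]
 [0.28 0.28 0.28 0.28]
 [0.28 0.28 0.28 0.28]
 [0.28 0.28 0.28 0.28]
 [0.28 0.28 0.28 0.28]]
[ 59.5751634  236.16557734] 459 [0.47495458 0.3719358  0.16      ]
```

View pics/w3.png

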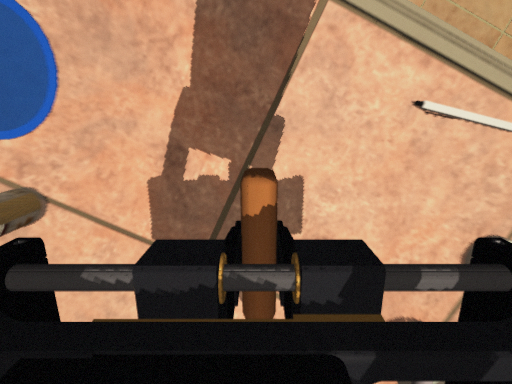

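The wrist view shows the handle held centrally between the pads, its rear end at (259,170).

Call:
step_arm --series '[[[0.02,-0.08,-0.03,0,0,0.06],[0.05,-0.16,-0.04,0,0,0.12],[0.09,-0.24,-0.04,0,0,0.18],[0.13,-0.32,-0.04,0,0,0.24],[0.17,-0.4,-0.04,0,0,0.3]]]'

```text
clock: 4.92
position: [0.5157, -0.0902, 0.1746]
ee_rot: [3.141, -0.001, 2.98]
ft_force: [1.1, 0.5, -1.9]
grip_width: 0.213
gripper_force: 45.0
```

```bash
python3 -c "
from h import *
plan([.49,-.245,.175],143)
f=grab('scene','s4.png')
"
```

```text
t 4.92 pos [ 0.5157 -0.0902  0.1746] rot [ 3.141e+00 -1.000e-03  2.980e+00] | shift [ 0.001  -0.3138 -0.0009] turn [-0.     -0.0008  0.2422] f [ 1.1  0.5 -1.9]
```

View pics/s4.png

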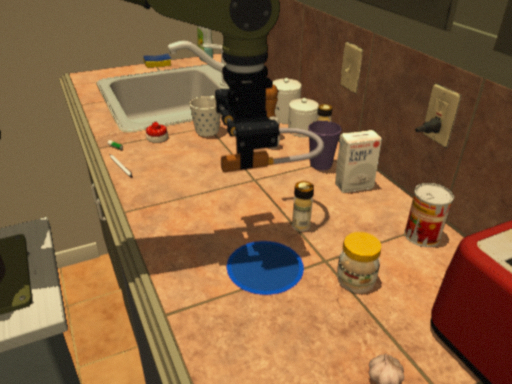

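The scene view shows the hook level in the gripper, its bow out to the right at (300,145) and the jar standing at (360,262).

Call:
step_arm --series '[[[0,-0.07,0,0,0,0.06],[0,-0.15,0,0,0,0.12],[0,-0.23,0,0,0,0.18],[0,-0.29,0,0,0,0.24],[0.001,-0.314,0,0,0,0.242]]]'

```text
clock: 5.6
position: [0.4907, -0.2448, 0.1746]
ee_rot: [3.142, -0.002, 2.5]
ft_force: [0.2, 0.5, -1.0]
grip_width: 0.21
gripper_force: 45.0
```

```bash
python3 -c "
from h import *
s=grab('scene','s5.png');S=world(s);o=sensors.get_obs()
p=o['position'];yaw=o['ee_rot'][2]-np.pi
m=(S[...,2]>.13)&(S[...,2]<.23)&(S[...,0]<.8);P=S[m]
# into hook frame (nominal)
d=P-[p[0],p[1],p[2]-.005];c,n=np.cos(yaw),np.sin(yaw)
h=np.c_[d[:,0]*c+d[:,1]*n,-d[:,0]*n+d[:,1]*c,d[:,2]]
w=h[(h[:,0]>.06)&(h[:,0]<.2)&(abs(h[:,1]-.06)<.1)]
for x in np.arange(.06,.2,.015):
    q=w[(w[:,0]>=x)&(w[:,0]<x+.015)]
    if len(q): print(round(x,3),len(q),'y',q[:,1].min().round(3),q[:,1].max().round(3),'z',np.percentile(q[:,2],[5,50,95]).round(3))
A=np.c_[2*w[:,:2],np.ones(len(w))]
k=w[(w[:,0]>.115)];A=np.c_[2*k[:,:2],np.ones(len(k))];x=np.linalg.lstsq(A,(k[:,:2]**2).sum(1),rcond=None)[0];print('circle',x[:2],np.sqrt(x[2]+x[0]**2+x[1]**2))
x0,y0,x1,y1=330,225,390,300;q=S[y0:y1,x0:x1].reshape(-1,3);q=q[(q[:,2]>.01)&(q[:,2]<.12)];print('jar',q.min(0),q.max(0))
jar=np.array([.651,-.292]);a=np.radians(-37);R=np.array([[np.cos(a),-np.sin(a)],[np.sin(a),np.cos(a)]])
hh=jar-R@[.115,.06];plan([*hh,.175],143)
"
```

```text
0.06 72 y -0.007 0.003 z [0.004 0.01  0.013]
0.075 73 y -0.007 0.003 z [0.005 0.01  0.013]
0.09 140 y -0.008 0.124 z [0.004 0.011 0.015]
0.105 133 y -0.007 0.123 z [0.003 0.01  0.013]
0.12 137 y -0.005 0.123 z [0.003 0.009 0.013]
0.135 142 y -0.003 0.118 z [0.003 0.01  0.012]
0.15 162 y 0.004 0.108 z [0.004 0.01  0.013]
0.165 176 y 0.019 0.091 z [0.006 0.011 0.013]
circle [0.11504162 0.05616655] 0.05921895806829934
jar [ 0.61510607 -0.32721173  0.01004422] [ 0.68588275 -0.25585973  0.09578478]
t 5.65 pos [ 0.4907 -0.2454  0.1748] rot [-3.141e+00 -1.000e-03  2.500e+00] | shift [-0.0822 -0.0019 -0.0006] turn [-0.0003 -0.0006  0.0022] f [-0.9 -1.2 -2.2]
```

View pics/s5.png

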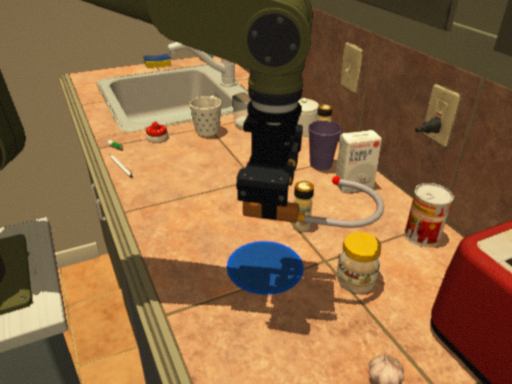

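The bow at (355,200) is level and behind/left of the jar in the picture; the jar at (360,262) is unmoved.

Call:
step_arm --series '[[[-0.03,0,0,0,0,0],[-0.06,-0.002,0,0,0,0],[-0.082,-0.002,0,0,0,0],[-0.082,-0.002,0,0,0,0],[-0.082,-0.002,0.04,0,0,0]]]'

```text
clock: 6.28
position: [0.525, -0.2699, 0.1568]
ee_rot: [3.141, 0.004, 2.5]
ft_force: [0.0, 0.8, -1.5]
grip_width: 0.206
gripper_force: 45.0
```

```bash
python3 -c "
from h import *
s=grab('scene','s6.png');S=world(s);o=sensors.get_obs()
p=o['position'];yaw=o['ee_rot'][2]-np.pi;c,n=np.cos(yaw),np.sin(yaw)
print('bow',p[0]+.115*c-.06*n,p[1]+.115*n+.06*c)
P=S.reshape(-1,3);k=P[(P[:,2]>p[2]-.015)&(P[:,2]<p[2]+.02)&(P[:,0]>.64)&(P[:,0]<.75)&(P[:,1]>-.4)&(P[:,1]<-.2)]
A=np.c_[2*k[:,:2],np.ones(len(k))];x=np.linalg.lstsq(A,(k[:,:2]**2).sum(1),rcond=None)[0];print('circle',len(k),x[:2],np.sqrt(x[2]+x[0]**2+x[1]**2))
plan([p[0],p[1],.022],143)
"
```

```text
bow 0.6504594662277946 -0.28909961365701087
circle 649 [ 0.648367   -0.29214384] 0.061369539354038556
t 6.33 pos [ 0.5224 -0.2684  0.1518] rot [-3.141 -0.004  2.5  ] | shift [-1.000e-03  1.000e-04  2.596e-01] turn [-0.0001 -0.002   0.0022] f [-1.8  0.5 -3.7]
```

View pics/s6.png

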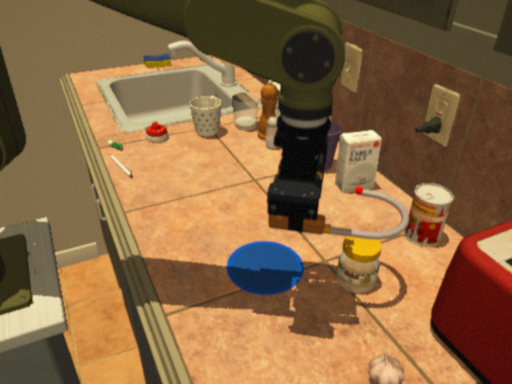

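The bow hangs over the jar: its measured centre of (0.648,-0.292) against the jar's (0.651,-0.292). Next I lower it.

Call:
step_arm --series '[[[0,0,0.05,0,0,0],[0,0,0.1,0,0,0],[0,0,0.16,0,0,0],[0,0,0.22,0,0,0],[0,0,0.26,0,0,0]]]'

```text
clock: 6.95
position: [0.522, -0.2683, 0.0228]
ee_rot: [-3.141, -0.004, 2.5]
ft_force: [-0.4, 0.2, -1.8]
grip_width: 0.213
gripper_force: 45.0
```

```bash
cat >> h.py <<'E'
def state():
    s=grab('scene');S=world(s);P=S.reshape(-1,3);m=mask(s,(20,120,90),(34,255,255)).reshape(-1)>0
    k=P[m&(P[:,2]>.075)&(P[:,2]<.11)&(P[:,0]>.35)&(P[:,0]<.75)&(P[:,1]>-.4)&(P[:,1]<-.05)]
    o=sensors.get_obs();p=o['position'];yaw=o['ee_rot'][2]-np.pi;c,n=np.cos(yaw),np.sin(yaw)
    print('lid',len(k),cv2.minEnclosingCircle(k[:,:2].astype(np.float32)),'bow',p[0]+.115*c-.06*n,p[1]+.115*n+.06*c,'grip',o['grip_width'],'f',o['ft_force'].round(1))
E
python3 -c "
from h import *
state()
o=sensors.get_obs();p=o['position']
# final jar axis at mat centre; jar is 17 mm behind bow along drag direction
mat=np.array([.513,-.187]);jar=np.array([.651,-.292]);d=(mat-jar)/np.linalg.norm(mat-jar)
bow=mat+.0175*d;a=np.radians(-37);R=np.array([[np.cos(a),-np.sin(a)],[np.sin(a),np.cos(a)]])
h=bow-R@[.115,.06];print(h,np.linalg.norm(mat-jar));plan([*h,.022],143)
"
```

```text
lid 892 ((0.6522426009178162, -0.28948071599006653), 0.03460318222641945) bow 0.648783919137237 -0.2882685213349248 grip 0.21083458409683445 f [-1.7  1.2 -3.2]
[ 0.37112101 -0.15511277] 0.1734041521994211
t 7.0 pos [ 0.5207 -0.2675  0.0205] rot [-3.141 -0.007  2.5  ] | shift [ 3.743e-01  1.000e-03 -3.000e-04] turn [-0.0003 -0.0036  0.0021] f [-1.7  1.2 -3.2]
```

Call:
step_arm --series '[[[0.012,0,0,0,0,0],[0.024,0,0,0,0,0],[0.038,0,0,0,0,0],[0.056,0,0,0,0,0],[0.075,0,0,0,0,0]]]'

```text
clock: 7.62
position: [0.4941, -0.2472, 0.0266]
ee_rot: [3.141, 0.003, 2.5]
ft_force: [2.1, -0.4, -0.8]
grip_width: 0.208
gripper_force: 45.0
```

Call:
step_arm --series '[[[0.02,0,0,0,0,0],[0.04,0,0,0,0,0],[0.06,0,0,0,0,0],[0.08,0,0,0,0,0],[0.1,0,0,0,0,0]]]'

```text
clock: 8.25
position: [0.4531, -0.2167, 0.0256]
ee_rot: [-3.142, 0.0, 2.5]
ft_force: [1.8, -0.8, -0.6]
grip_width: 0.205
gripper_force: 45.0
```

```bash
python3 -c "
from h import *
state();plan([.371,-.155,.022],143)
"
```

```text
lid 896 ((0.6147525310516357, -0.1864156275987625), 0.09998982399702072) bow 0.5797583148887491 -0.23637242416282983 grip 0.2098546019338819 f [ 0.6 -0.  -2.9]
t 8.3 pos [ 0.4517 -0.2157  0.025 ] rot [-3.141e+00 -3.000e-03  2.500e+00] | shift [0.2019 0.0006 0.0066] turn [-0.0001 -0.0014  0.0022] f [ 0.6 -0.  -2.9]
```

Call:
step_arm --series '[[[0.02,0,0,0,0,0],[0.04,0,0,0,0,0],[0.06,0,0.002,0,0,0],[0.08,0,0.003,0,0,0],[0.1,0,0.004,0,0,0]]]'

```text
clock: 8.93
position: [0.4135, -0.187, 0.024]
ee_rot: [3.141, 0.001, 2.5]
ft_force: [1.6, -1.3, 0.7]
grip_width: 0.209
gripper_force: 45.0
```

```bash
sed -i 's/(P\[:,1\]<-.05)\]/(P[:,1]<-.05)];k=k[np.linalg.norm(k[:,:2]-np.median(k[:,:2],0),axis=1)<.045]/' h.py; python3 -c "
from h import *
state();plan([.371,-.155,.022],143)
"
```

```text
lid 824 ((0.5555776953697205, -0.22091418504714966), 0.03394520655274391) bow 0.5400721793569385 -0.20669966260808903 grip 0.2109952782359015 f [ 1.4  0.  -2.8]
t 8.97 pos [ 0.412  -0.186   0.0233] rot [-3.141e+00 -2.000e-03  2.500e+00] | shift [0.1028 0.0005 0.0027] turn [-0.0001 -0.0008  0.0022] f [ 1.4  0.  -2.8]
```

Call:
step_arm --series '[[[0.02,0,0,0,0,0],[0.04,0,0,0,0,0],[0.06,0,0,0,0,0],[0.08,0,0,0,0,0],[0.095,0,0,0,0,0]]]'

```text
clock: 9.6
position: [0.3749, -0.1582, 0.0235]
ee_rot: [-3.142, -0.0, 2.5]
ft_force: [2.0, -0.9, -2.0]
grip_width: 0.208
gripper_force: 45.0
```

Call:
step_arm --series '[[[0.006,0,0,0,0,0],[0.01,0,0,0,0,0],[0.01,0,0,0,0,0],[0.01,0,0,0,0,0],[0.01,0,0,0,0,0]]]'

```text
clock: 10.22
position: [0.3713, -0.1556, 0.0234]
ee_rot: [-3.142, -0.001, 2.5]
ft_force: [-0.8, -0.6, -1.8]
grip_width: 0.21
gripper_force: 45.0
```

```bash
python3 -c "
from h import *
state();plan([.371,-.155,.022],143)
t=grab('top','t7.png')
m=mask(t,(20,130,90),(34,255,255),(270,120,370,260));v,u=np.nonzero(m);u,v=u.mean(),v.mean();print('lid top',u,v,ray(t,u,v,.091))
"
```

```text
lid 800 ((0.5129614472389221, -0.19035278260707855), 0.03399277850985527) bow 0.49939298999815596 -0.17635543244777988 grip 0.20916696339088944 f [-0.1 -0.7 -1.7]
t 10.28 pos [ 0.3714 -0.1556  0.0234] rot [-3.142e+00 -1.000e-03  2.500e+00] | shift [0.0013 0.0005 0.0029] turn [-0.     -0.0003  0.0021] f [-0.1 -0.7 -1.7]
lid top 316.64029850746266 217.54776119402985 [ 0.51804184 -0.18254617  0.091     ]
```

View pics/t7.png

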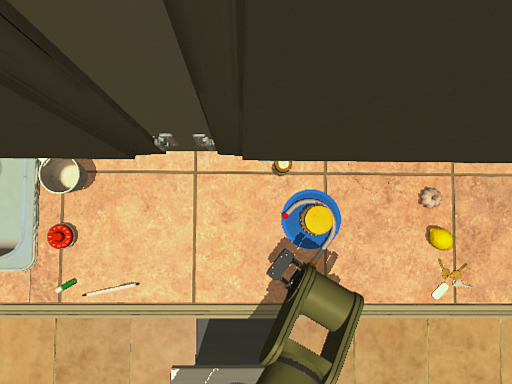

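The top view shows the jar's lid at (318,219) at the centre of the mat, with the bow round it. Next: centre the bow, lift it clear and lay it at its old place.

Call:
step_arm --series '[[[-0.012,0,0,0,0,0],[-0.024,0,0,0,0,0],[-0.036,0,0,0,0,0],[-0.036,0,0,0,0,0],[-0.036,0,-0.02,0,0,0]]]'

```text
clock: 10.95
position: [0.385, -0.1659, 0.033]
ee_rot: [-3.141, -0.003, 2.5]
ft_force: [-0.7, -0.1, -1.6]
grip_width: 0.209
gripper_force: 45.0
```

```bash
python3 -c "
from h import *
state()"
```

```text
lid 800 ((0.5119768977165222, -0.18837930262088776), 0.034167803823947906) bow 0.5144303661847553 -0.18747816138365686 grip 0.20882211790868896 f [ 0.9  0.  -1. ]
```

Centred; lift.

Call:
step_arm --series '[[[0,0,-0.04,0,0,0],[0,0,-0.1,0,0,0],[0,0,-0.17,0,0,0],[0,0,-0.24,0,0,0],[0,0,-0.3,0,0,0]]]'

```text
clock: 11.62
position: [0.3861, -0.1665, 0.1857]
ee_rot: [3.141, 0.002, 2.5]
ft_force: [-0.1, -0.3, -2.0]
grip_width: 0.207
gripper_force: 45.0
```

```bash
python3 -c "
from h import *
state();plan([.5,.1265,.18],205.5)"
```

```text
lid 708 ((0.5124669671058655, -0.1898936778306961), 0.03339874744415283) bow 0.5161081306553001 -0.1884151525628175 grip 0.2057410887875871 f [ 1.1 -0.5  2.2]
t 11.68 pos [ 0.3881 -0.1677  0.1902] rot [3.141 0.009 2.5  ] | shift [0.1729 0.6053 0.0194] turn [-0.002   0.0043 -0.5433] f [ 1.1 -0.5  2.2]
```

Call:
step_arm --series '[[[0.02,0.09,0,0,0,-0.08],[0.05,0.18,0,0,0,-0.16],[0.08,0.27,0,0,0,-0.24],[0.11,0.36,0,0,0,-0.32],[0.14,0.45,0,0,0,-0.4]]]'

```text
clock: 12.3
position: [0.4645, 0.0573, 0.1832]
ee_rot: [-3.141, 0.0, -2.978]
ft_force: [0.4, -0.4, -1.8]
grip_width: 0.208
gripper_force: 45.0
```

```bash
python3 -c "
from h import *
plan([.5,.1265,.18],205.5)"
```

```text
t 12.3 pos [0.4645 0.0573 0.1832] rot [-3.141  0.    -2.978] | shift [-0.0925  0.1251  0.0065] turn [-0.0002  0.0002 -0.1406] f [ 0.4 -0.4 -1.8]
```

Call:
step_arm --series '[[[-0.04,0.05,0,0,0,-0.06],[-0.08,0.1,0,0,0,-0.12],[-0.0925,0.125,0.006,0,0,-0.14],[-0.0925,0.125,0.1,0,0,-0.14],[-0.0925,0.125,0.2,0,0,-0.14]]]'

```text
clock: 12.92
position: [0.5007, 0.1246, 0.083]
ee_rot: [-3.141, 0.002, -2.704]
ft_force: [1.0, 0.5, -1.7]
grip_width: 0.209
gripper_force: 45.0
```

```bash
python3 -c "
from h import *
s=grab('scene');S=world(s);P=S.reshape(-1,3);o=sensors.get_obs();p=o['position']
k=P[(P[:,0]>.55)&(P[:,0]<.7)&(P[:,1]>.12)&(P[:,1]<.32)&(P[:,2]>.03)&(P[:,2]<.15)];print('wire top z - tcp (expect ~.007)',len(k),np.percentile(k[:,2],[50,90,97])-p[2])
plan([.5,.1265,.0065],205.5)"
```

```text
wire top z - tcp (expect ~.007) 163 [0.01513134 0.0174544  0.01826005]
t 12.97 pos [0.4947 0.1236 0.0747] rot [ 3.138 -0.012 -2.704] | shift [-0.0137  0.0003  0.1362] turn [ 0.0016 -0.0057 -0.0038] f [-4.7 -1.5 -6.5]
```

Call:
step_arm --series '[[[0,0,0.04,0,0,0],[0,0,0.08,0,0,0],[0,0,0.12,0,0,0],[0,0,0.135,0,0,0],[0,0,0.135,0,0,0]]]'

```text
clock: 13.6
position: [0.5001, 0.1244, 0.0162]
ee_rot: [3.141, -0.001, -2.704]
ft_force: [0.4, 1.0, -2.1]
grip_width: 0.206
gripper_force: 45.0
```

```bash
python3 -c "
from h import *
plan([.5,.1265,.006],205.5)"
```

```text
t 13.6 pos [0.5001 0.1244 0.0162] rot [ 3.141e+00 -1.000e-03 -2.704e+00] | shift [-0.0016  0.0038  0.0203] turn [ 0.0001 -0.0003 -0.0036] f [ 0.4  1.  -2.1]
```

Call:
step_arm --series '[[[0,0,0.006,0,0,0],[0,0,0.012,0,0,0],[0,0,0.018,0,0,0],[0,0,0.02,0,0,0],[0,0,0.02,0,0,0]]]'

```text
clock: 14.22
position: [0.5003, 0.1247, 0.006]
ee_rot: [3.142, -0.0, -2.703]
ft_force: [-0.1, 0.6, -1.8]
grip_width: 0.212
gripper_force: 45.0
```

Call:
step_arm --series '[[[0,0,0,0,0,0],[0,0,0,0,0,0],[0,0,0,0,0,0],[0,0,0,0,0,0],[0,0,0,0,0,0]]]' --jaw 0.7

```text
clock: 14.85
position: [0.5004, 0.1247, 0.0061]
ee_rot: [-3.142, 0.0, -2.703]
ft_force: [0.3, -0.3, -1.1]
grip_width: 0.67
gripper_force: 0.0
```

Call:
step_arm --series '[[[0,0,0,0,0,0],[0,0,0,0,0,0],[0,0,0,0,0,0],[0,0,0,0,0,0],[0,0,0,0,0,0]]]'

```text
clock: 15.48
position: [0.5003, 0.1247, 0.0061]
ee_rot: [3.142, -0.0, -2.703]
ft_force: [-0.5, -0.3, 0.1]
grip_width: 0.701
gripper_force: 0.0
```

Call:
step_arm --series '[[[0,0,-0.04,0,0,0],[0,0,-0.1,0,0,0],[0,0,-0.2,0,0,0],[0,0,-0.3,0,0,0],[0,0,-0.36,0,0,0]]]'

```text
clock: 16.1
position: [0.5014, 0.1249, 0.1894]
ee_rot: [-3.14, 0.004, -2.703]
ft_force: [0.1, -0.0, -0.2]
grip_width: 0.703
gripper_force: 0.0
```

```bash
python3 -c "
from h import *
state();f=grab('scene','s8.png')"
```

```text
lid 749 ((0.5123389363288879, -0.18972747027873993), 0.03323311358690262) bow 0.5819343800445184 0.22829821259520078 grip 0.7030902330578521 f [0.4 0.2 2.3]
```

View pics/s8.png

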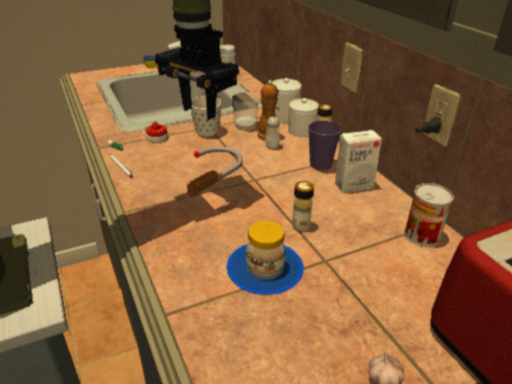

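The jar stands on the mat at (266,252), the hook lies flat at (215,170), and the spice jar at (303,207) has not moved.

```bash
python3 -c "
from h import *
print(job.hand_in())"
```

```text
the job is handed in; nothing more can be done
None
```

I drew the jar onto the blue mat with the hook, laid the hook flat well clear of it with the spice jar left in place, and handed the job in at about 16 s; no verdict came back.

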